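Clear the jammed ball feeder

TASK

A yellow gear motor has fallen into the sloping ball feeder and is stuck there, holding back the three balls behind it. Lift the motor out and leave it in the red tray so that the balls roll down to the stop, and slide the feeder's frosted cover fully shut over the place where the motor was stuck. Leave the little rover on the bench where it is.

Things in the scene. Friction and masses are not known exactly. Their poses are not given: they have to be found in the camera images.
- chute: Sloping ball feeder fixed to the bench, base 300 x 85 x 10 mm. Origin: on the bench under the base's middle; x level, uphill along the chute, y across, z up. Channel floor 74 mm high over the origin, rising 0.27 mm per mm of x, from x = -125 (blue stop plate) to +145 mm. Channel 42 mm wide, blue walls 4 mm thick, tops 27 mm above the floor. Motor stuck at x = -45: wall tops 89 to 92 mm high.
- motor_mid (a point): Centre, halfway up, of the jammed yellow gear motor, 90 mm long, about 90 g, z axis along its length. It stands upright, its 8 mm square, 24 mm long shaft loosely in a 16 mm deep hole in the channel floor; pulls straight up without force. Gearbox 42 mm long, 22 mm along the chute, 19 mm across. Rises 80 mm to clear walls and balls. Let go standing in the tray it may fall over: fine.
- motor_top (a point): Middle of the motor's upper end face, 45 mm above its centre; 132 mm above the bench while stuck, about 40 mm above the side walls. The upper 24 mm is a flat-sided steel can, 17 mm along the chute by 19 mm across it. Best gripped across the chute on the 19 mm width, above the walls: nothing stands beside the channel there.
- ball_a_center (a point): A solid 40 mm orange plastic ball (for a ball caster) in the chute; this point is its centre. 35 g. The front ball, at first leaning against the motor.
- ball_b_center (a point): A solid 40 mm orange plastic ball (for a ball caster) in the chute; this point is its centre. 35 g. The second ball.
- ball_c_center (a point): A solid 40 mm orange plastic ball (for a ball caster) in the chute; this point is its centre. 35 g. The third, uphill ball. The balls roll down by themselves, in about a second, once the motor is out.
- home_a (a point): Fixed point on the chute: where the centre of the front ball lies once the balls have rolled all the way down (touching the stop plate).
- home_b (a point): Fixed point on the chute: where the centre of the second ball lies once the balls have rolled all the way down (touching the front ball).
- home_c (a point): Fixed point on the chute: where the centre of the third ball lies once the balls have rolled all the way down (touching the second ball).
- cover (a joint): How far the frosted clear sliding cover is open, in m along the slope: 0 = fully shut, against its own stop, over the place of the jam; up to 0.135 = slid uphill. It starts 0.10 to 0.13 open, stays where it is left, and slides with 2 to 3 N. The stuck motor blocks it.
- tab (a point): Centre of the red tab on the cover, moving with it: 8 mm thick along the slope, 42 mm wide across, 26 mm high (13 mm each way of this point, square to the slope). It stands at the middle of the frosted plate (74 mm along the slope, 60 mm wide). To shut, push the tab from its uphill side, downhill parallel to the slope (chute's -x, and 0.27 mm down per mm).
- red_floor (a point): Centre of the inner floor of the red tray, 4 mm above the bench. Tray fixed, empty, 140 x 140 mm outside, 35 mm high, walls 4 mm; x and y axes along its sides.
- blue_floor (a point): Centre of the inner floor of a blue tray of the same size that holds spare balls; not used, fixed. The two trays may have changed places.
- rover_mid (a point): Centre of the chassis plate of a small four-wheeled rover, a bystander, about 160 x 140 mm and 70 mm high, loose on the bench.
Not all that is in view belongs to the job. What is shaped like the part that bears ball_b_center but black or white is not meant. Leave any black or grey look-alike of the part that bears ball_a_center alone.

How it is judged:
By the outcome, as a careful person would: the job done as asked, in the order asked, and still so for the second after the job is handed in, with the robot touching nothing.
It also fails if it takes over 51 s, if anything falls off the work surface, if the arm or the gripper's body presses on something with over 40 N, if the wrist force passes 120 N, or if a joint passes its speed limit or range.

ROBOT

A 6-joint arm with a two-finger parallel gripper is mounted at the origin on the work surface. World frame = base frame: x ahead of the robot, y to its left, z up, the work surface at z = 0. Lengths are in m, angles in rad, forces in N, time in s.
With the tool pointing down it reaches from about 0.375 to 0.925 m from the base axis. Payload 5.7 kg.
Tool frame: the origin (TCP) lies midway between the tips of the shut fingers; the grasp point (between the pads) lies ctrl.grasp_offset behind it (ctrl.grasp_offset is the distance from the TCP to the grasp point, in m); z points along the fingers, y is the line along which they close (so a half turn about z gives the same grasp; the last joint's range is limited). The gripper opens to 88 mm and grips with 3 to 60 N. Pads are 20 mm wide; open, the fingers measure 115 mm over their backs; the gripper's body (75 mm by 178 mm) begins 61 mm behind the grasp point.
Start: joints at [1.182, 0.359, 1.51, -0, 1.272, -0.115], TCP at [0.162, 0.578, 0.223] pointing down, gripper open.
Joint ranges: [-2.97, 2.97], [-1.01, 2.36], [0.21, 2.38], [-0.96, 4.11], [0.2, 2.71], [-2.98, 2.98]. Speed limits (rad/s): [2.39, 2.39, 3.14, 3.14, 3.14, 3.14].

INTERFACE

Orientations are given as a unit quaternion [x, y, z, w].
In Python, from station import ctrl gives the robot as it stands.
- The arm moves only by the tool servo_tool, never from a script. Its arguments are lists of equal length, an entry for each row: "slide": the shift along the tool's x, y, z in m, a list of three; "dr": the turn, a rotation vector about the tool's x, y, z in rad, a list of three. In form: {"slide": [[tx, ty, tz], ...], "dr": [[ax, ay, az], ...]}. A call has 1 to 10 rows; each row is the pose to reach, as a shift and turn from the pose commanded when the call began, along the tool's axes at that moment; what a row does not reach only later rows make up. A row lasts 1/12 s, in which the tool goes at most 41.7 mm and 7.16 degrees, less where a joint would pass 70% of its speed; a pose out of reach is approached as far as the arm can. A call with a gripper value outside its range is refused whole. "fingers" is the closure, from 0 (fully open) to 1 (shut), set as the call begins (left out, the last holds). The fingers move at their own pace and stop on an object; "squeeze" is the grip in N (left out, the last holds). Time passes only in rows, so rows that repeat a pose let the fingers close. It gives the time, the measured TCP pose, the force, the opening and the grip force at its end, in the units of the state.
- ctrl.read_state(): the state, without advancing time (a new reading comes with each control period).
- ctrl.get_image(name): name is "side" or "top" or "wrist"; returns (picture, depth): 384x512x3 uint8, red, green, blue; 384x512 float32, m along the optical axis (not along the pixel's ray), 0 where there is no reading.
- ctrl.camera_params(name): a dict with "fx", "fy", "cx", "cy" (pixels), "extrinsics" (4x4, takes a point from camera to world coordinates); the wrist camera has in their place "tool_from_camera" (4x4, takes a point from camera to tool coordinates, whose origin is the TCP and whose axes are the flange's). Camera axes: x right, y down, z forward; pixel columns grow to the right and rows downward; lengths in m; the calibration is good to about 2 mm. The wrist camera is an equidistant fisheye: a pixel r from the principal point sees the ray r / f radians off the axis. A picture is of the moment at which its call begins: read the wrist's pose just before it. camera_params takes no time and is no camera call.
- ctrl.close_job(): hands the job in; it is judged then, once.
Trained networks look in the newest picture that a camera, given by its name, has taken for a name from the list of things; names that differ only in an ending like _2 or _b are one class to them, and where a whole thing is asked for, a point or a joint stands for the part that bears it (a point fixed in the world has none). Each returns a list of dicts, best first, with "p" (0 to 1); they miss things now and then, are a little off and sometimes report something else, mostly with a low value. They report only what shows in the picture. A call takes as long as a camera call. They do not tell look-alikes from the thing itself.
- ctrl.find_in(camera, target): "extent" ([left, top, width, height] in pixels, round what is visible of it).
The state is a dict: "t": time; "joints": joint angles; "qd": joint speeds; "joint_efforts": joint torques, N m; "eef_pos": TCP position; "orientation": TCP orientation; "force": force on the tool from outside, world axes, zero at the start; "torque": the same for the moment, N m; "width": finger opening in m; "grip_force": force on a finger pad.
Only numpy, scipy, OpenCV 4.12 (cv2) and the standard library are available. Lean on these libraries where they do the work, as an engineer would, in place of code of your own. Each camera call takes 0.05 s, during which the arm holds its last target. There are 200 camera calls.

## Working session

There is one attempt and no reset: what is moved stays moved. The work goes in short steps, Python scripts to look and compute and a tool call to move; the robot and the scene stay as the last step left them, time stands still between calls to the robot, and variables do not carry over. Pictures are saved under pics/ and viewed, at most 10 in all, crops included, and the job is handed in when it is done.

Besides the shell and the picture viewer there is one more tool, called after ">>>" in YAML: its name, and indented under it one key for each argument. servo_tool: Moves the arm, as the interface text tells. Its arguments: {"type":"object","properties":{"slide":{"type":"array","items":{"type":"array","items":{"type":"number"}}},"dr":{"type":"array","items":{"type":"array","items":{"type":"number"}}},"fingers":{"type":"number"},"squeeze":{"type":"number"}},"required":["slide","dr"]}

```bash
ls; mkdir -p pics; cat > h.py <<'E'
import numpy as np, cv2
from station import ctrl
from scipy.spatial.transform import Rotation as R
def shot(n,name):
    im,d=ctrl.get_image(n); cv2.imwrite(f'pics/{name}.png',im[:,:,::-1]); np.save(f'pics/{name}.npy',d); return im,d
def cloud(n,d):
    p=ctrl.camera_params(n); v,u=np.indices(d.shape)
    P=np.stack([(u-p['cx'])/p['fx']*d,(v-p['cy'])/p['fy']*d,d],-1)
    E=np.array(p['extrinsics']); return P@E[:3,:3].T+E[:3,3]
E
python3 - <<'E'
from h import *
s=ctrl.read_state(); print(s, ctrl.grasp_offset)
ims=[]
for n in('top','side'):
    im,d=shot(n,n+'1'); ims.append(im)
    for t in('motor_mid','cover','chute','ball_a_center','red_floor','rover_mid','tab'):
        print(n,t,[(np.round(x['extent']),round(x['p'],2)) for x in ctrl.find_in(n,t)][:4])
    p=ctrl.camera_params(n); print(p['fx'],np.round(p['extrinsics'],3).tolist())
E
```

```text
pics
{'t': 0.0, 'joints': array([ 1.18192099e+00,  3.59471827e-01,  1.51144060e+00,  1.41349780e-05,
        1.27248370e+00, -1.15089027e-01]), 'qd': array([-0.0004508 , -0.00010984, -0.00096872, -0.00158834,  0.00180168,
       -0.00043683]), 'joint_efforts': array([-8.89811872e-04, -5.15371978e+01, -2.70734972e+01,  6.76896586e-02,
        3.45849304e-02, -8.76169656e-05]), 'eef_pos': array([0.16195931, 0.5770094 , 0.22182624]), 'orientation': array([ 1.36468009e-01,  9.90644068e-01, -8.71572412e-04, -2.31363863e-04]), 'force': array([-0.37202431,  0.02427971,  0.19616247]), 'torque': array([ 0.02166294,  0.00320761, -0.02294667]), 'grip_force': 0.0, 'width': 0.08814399128666507} 0.0187
top motor_mid [(array([303., 157.,   9.,  14.]), 0.54)]
top cover [(array([246., 152.,  32.,  31.]), 0.64)]
top chute [(array([220., 154., 123.,  41.]), 0.57)]
top ball_a_center [(array([285., 157.,  22.,  19.]), 0.69), (array([308., 113.,  17.,  16.]), 0.68), (array([284., 125.,  16.,  15.]), 0.57)]
top red_floor []
top rover_mid [(array([106., 165.,  86.,  86.]), 0.9)]
top tab [(array([241., 149.,  36.,  32.]), 0.61)]
462.0378925238673 [[-0.016, -0.994, 0.109, 0.475], [-1.0, 0.015, -0.006, 0.152], [0.004, -0.109, -0.994, 1.131], [0.0, 0.0, 0.0, 1.0]]
side motor_mid [(array([266., 216.,   4.,  24.]), 0.5), (array([241., 173.,  52., 115.]), 0.35)]
side cover [(array([245., 176.,  30.,  27.]), 0.9)]
side chute [(array([242., 173.,  54., 114.]), 0.85)]
side ball_a_center [(array([297., 236.,  18.,  17.]), 0.79), (array([314., 253.,  18.,  16.]), 0.66), (array([260., 214.,   5.,  12.]), 0.57)]
side red_floor [(array([149., 200.,  60.,  44.]), 0.66), (array([247., 172.,  28.,  34.]), 0.46)]
side rover_mid [(array([197., 148.,  66.,  49.]), 0.95)]
side tab [(array([245., 175.,  29.,  29.]), 0.65)]
424.0345611086378 [[0.997, -0.059, 0.053, 0.546], [-0.077, -0.546, 0.834, -0.759], [-0.02, -0.836, -0.549, 0.698], [0.0, 0.0, 0.0, 1.0]]
```

```bash
python3 - <<'E'
import cv2
t=cv2.imread('pics/top1.png')
s=cv2.imread('pics/side1.png')
cv2.imwrite('pics/topv.png',cv2.resize(t[70:270,90:357],(800,600),interpolation=2))
cv2.imwrite('pics/sidev.png',cv2.resize(s[110:310,120:387],(800,600),interpolation=2))
E
```

```text
(no output)
```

View pics/topv.png

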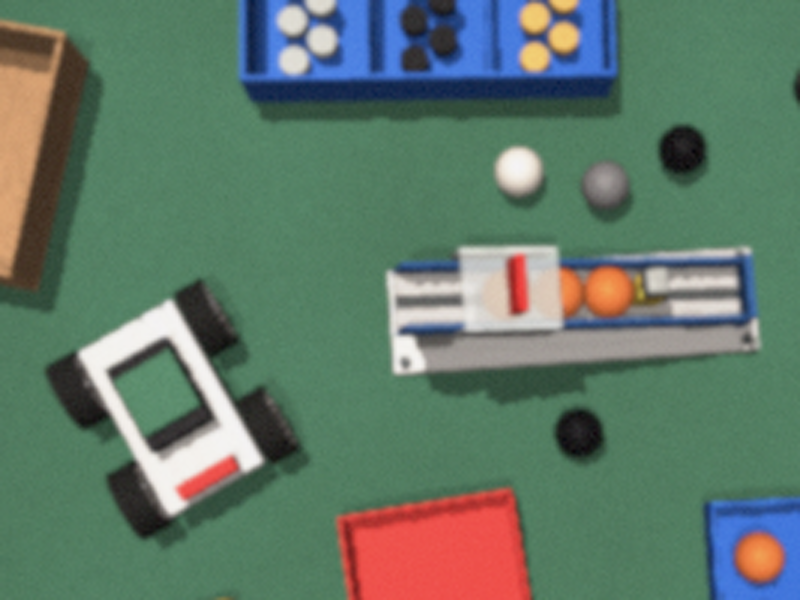

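View pics/sidev.png

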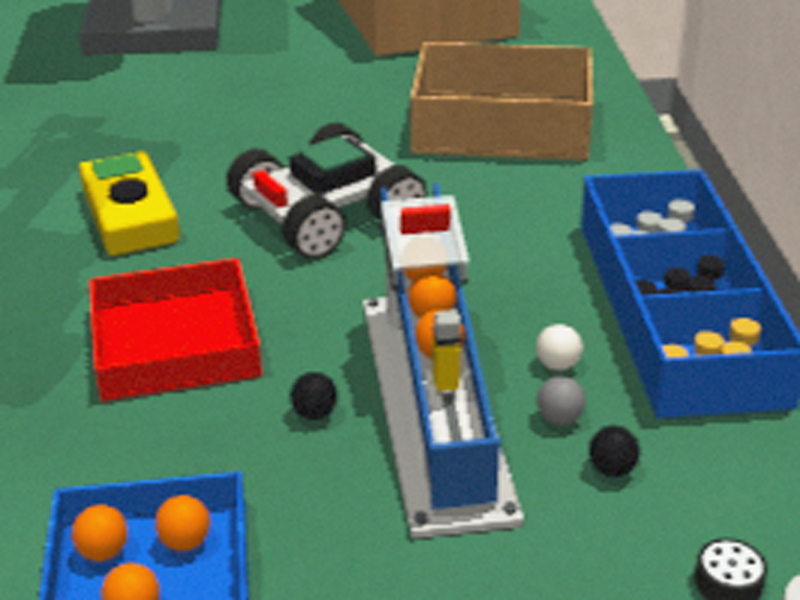

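The top view shows the chute, with its stop at crop right (750,285). The grey motor can is at crop (655,280), balls a and b are at (608,290) and (565,290), and the red tab at (517,283). The red tray is at (440,550). The black, grey and white balls at (682,148), (605,185), (518,172) and (578,432) are look-alikes lying on the bench, and the orange ones in the blue tray are spares. The side view agrees: motor at crop (447,345), tab at (425,218), tray at (175,330).

```bash
python3 - <<'E'
from h import *
C={}
for n in('top','side'):
    im=cv2.imread(f'pics/{n}1.png'); d=np.load(f'pics/{n}1.npy'); P=cloud(n,d); C[n]=P
    hsv=cv2.cvtColor(im,cv2.COLOR_BGR2HSV); H,S,V=cv2.split(hsv)
    red=((H<6)|(H>174))&(S>150)&(V>90); blue=(abs(H.astype(int)-110)<10)&(S>120)
    for nm,m in(('red',red),('blue',blue)):
        k,l,st,ce=cv2.connectedComponentsWithStats((m&(d>0)).astype(np.uint8))
        for i in range(1,k):
            if st[i,4]>25:
                Q=P[l==i]; r=cv2.minAreaRect((Q[:,:2]*1000).astype(np.float32))
                print(n,nm,st[i],np.round(np.median(Q,0),3),'z',np.round(np.percentile(Q[:,2],[2,98]),3),np.round(r[0]),np.round(r[1]),round(r[2],1))
    # steel can: points height .12-.14 near chute
P=C['top']
m=(P[...,2]>.122)&(P[...,2]<.142)
v,u=np.nonzero(m)
k=(u>298)&(u<325)&(v>150)&(v<180); print('can',k.sum(),P[v[k],u[k]].mean(0),P[v[k],u[k]].min(0),P[v[k],u[k]].max(0))
P=C['side'];v,u=np.nonzero((P[...,2]>.122)&(P[...,2]<.142)); k=(u>258)&(u<280)&(v>208)&(v<240)
print('can',k.sum(),P[v[k],u[k]].mean(0),P[v[k],u[k]].min(0),P[v[k],u[k]].max(0))
E
```

```text
top red [260 156   6  18  86] [0.641 0.116 0.162] z [0.147 0.168] [641. 115.] [37.  9.] 3.3
top red [150 223  19  13  78] [0.51  0.353 0.059] z [0.055 0.063] [510. 353.] [ 9. 45.] 29.9
top red [ 203  233   68   69 3598] [0.418 0.177 0.003] z [-0.002  0.036] [417. 178.] [145. 144.] 8.4
top red [456 238  44  11 423] [ 0.466 -0.4    0.022] z [0.01  0.028] [ 466. -404.] [100.  24.] 88.9
top blue [ 170   47  126   57 5368] [0.894 0.18  0.009] z [-0.001  0.061] [895. 181.] [319. 144.] 89.0
top blue [419  86  22  22 257] [ 0.805 -0.281  0.067] z [0.035 0.097] [ 809. -286.] [47. 17.] 39.6
top blue [223 157  19   3  54] [0.661 0.179 0.129] z [0.117 0.138] [661. 180.] [ 3. 40.] 2.7
top blue [278 156  14   3  28] [0.667 0.065 0.1  ] z [0.088 0.106] [668.  62.] [ 4. 30.] 0.3
top blue [318 156  25  22 111] [ 0.654 -0.067  0.069] z [0.045 0.077] [649. -46.] [47. 52.] 4.1
top blue [279 176  52   3  77] [0.622 0.027 0.086] z [0.057 0.105] [623.  15.] [  2. 122.] 3.3
top blue [227 179  15   2  27] [0.614 0.176 0.123] z [0.108 0.134] [614. 176.] [ 1. 30.] 2.3
top blue [ 325  234   66   64 2951] [ 0.41
[... 508 characters left out ...]
475 0.119] z [-0.144  0.353] [ 480. 1473.] [338.  48.] 0.1
side blue [ 314  166   76   83 3659] [0.884 0.129 0.034] z [-0.     0.059] [1202.  815.] [1746.  269.] 65.1
side blue [253 199  34  80 773] [ 0.652 -0.071  0.063] z [-0.001  0.107] [655.  84.] [ 74. 322.] 0.1
side blue [ 131  267   72   67 3190] [ 0.42  -0.121  0.006] z [-0.     0.035] [418. -94.] [140. 181.] 2.3
side blue [371 328  36  41 861] [ 0.808 -0.323  0.07 ] z [0.033 0.103] [ 813. -317.] [22. 51.] 68.0
can 70 [0.64726929 0.01043888 0.12998789] [0.63847679 0.00198496 0.12449409] [0.65728051 0.01808379 0.13379723]
can 59 [0.64621264 0.00691613 0.12819444] [ 0.63707151 -0.00107607  0.12202752] [0.65562883 0.0191157  0.133615  ]
```

```bash
cat >> h.py <<'E'
def go(p,ydir=None,q=None):
    s=ctrl.read_state(); T=R.from_quat(s['orientation'])
    if ydir is not None:
        y=np.array([ydir[0],ydir[1],0.]); y/=np.linalg.norm(y); z=np.array([0,0,-1.]); 
        G=R.from_matrix(np.stack([np.cross(y,z),y,z],1))
    else: G=T
    print('t',round(s['t'],2),'pos',np.round(s['eef_pos'],4),'slide',np.round(T.inv().apply(np.array(p)-s['eef_pos']),4),'dr',np.round((T.inv()*G).as_rotvec(),3),'w',s['width'])
E
python3 -c "
from h import *
go([.647,.010,.222],(.9985,.055))"
```

```text
t 0.8 pos [0.1622 0.5776 0.2226] slide [-0.6202 -0.4154  0.0007] dr [-0.     0.     1.242] w 0.08810931596647793
```

>>> servo_tool:
  slide:
    - [-0.62,-0.415,0]
    - [-0.62,-0.415,0]
    - [-0.62,-0.415,0]
    - [-0.62,-0.415,0]
    - [-0.62,-0.415,0]
    - [-0.62,-0.415,0]
    - [-0.62,-0.415,0]
    - [-0.62,-0.415,0]
    - [-0.62,-0.415,0]
    - [-0.62,-0.415,0]
  dr:
    - [0,0,1.242]
    - [0,0,1.242]
    - [0,0,1.242]
    - [0,0,1.242]
    - [0,0,1.242]
    - [0,0,1.242]
    - [0,0,1.242]
    - [0,0,1.242]
    - [0,0,1.242]
    - [0,0,1.242]
  fingers: 0

```text
t: 1.63
eef_pos: [0.434, 0.2591, 0.223]
orientation: [0.69, 0.724, 0.0, 0.0]
force: [0.7, 0.7, -0.7]
width: 0.0876
grip_force: 0.0
```

```bash
python3 -c "
from h import *
go([.647,.010,.222],(.9985,.055))"
```

```text
t 1.63 pos [0.434  0.2591 0.223 ] slide [-0.2592  0.2006  0.001 ] dr [ 0.001 -0.    -0.006] w 0.08756288942826147
```

>>> servo_tool:
  slide:
    - [-0.259,0.2,0]
    - [-0.259,0.2,0]
    - [-0.259,0.2,0]
    - [-0.259,0.2,0]
    - [-0.259,0.2,0]
    - [-0.259,0.2,0]
    - [-0.259,0.2,0]
    - [-0.259,0.2,0]
    - [-0.259,0.2,0]
    - [-0.259,0.2,0]
  dr:
    - [0,0,0]
    - [0,0,0]
    - [0,0,0]
    - [0,0,0]
    - [0,0,0]
    - [0,0,0]
    - [0,0,0]
    - [0,0,0]
    - [0,0,0]
    - [0,0,0]

```text
t: 2.47
eef_pos: [0.6478, 0.0115, 0.2221]
orientation: [0.688, 0.725, -0.0, -0.0]
force: [-1.6, 0.1, 0.4]
width: 0.0878
grip_force: 0.0
```

```bash
python3 - <<'E'
from h import *
go([.647,.010,.101],(.9985,.055))
s=ctrl.read_state(); im,d=shot('wrist','w1'); p=ctrl.camera_params('wrist')
f=p.get('fx'); v,u=np.indices(d.shape); a=(u-p['cx'])/p['fx']; b=(v-p['cy'])/p['fy']; r=np.hypot(a,b)+1e-9
t=np.tan(np.minimum(r,1.4)); P=np.stack([a/r*t*d,b/r*t*d,d],-1)
E=np.array(p['tool_from_camera']); T=P@E[:3,:3].T+E[:3,3]; W=R.from_quat(s['orientation']).apply(T.reshape(-1,3)).reshape(T.shape)+s['eef_pos']
np.save('pics/w1W.npy',W)
m=(W[...,2]>.122)&(W[...,2]<.142)&(abs(W[...,0]-.647)<.02)&(abs(W[...,1]-.01)<.02)&(d>0)
Q=W[m]; print(len(Q),Q.mean(0),Q.min(0),Q.max(0)); print(np.argwhere(m).mean(0))
m=(W[...,2]>.085)&(W[...,2]<.12)&(abs(W[...,0]-.645)<.04)&(abs(W[...,1]+.05)<.04)
# wall direction
hsv=cv2.cvtColor(im,cv2.COLOR_RGB2HSV); bl=(abs(hsv[...,0].astype(int)-110)<10)&(hsv[...,1]>120)&(W[...,2]>.06)&(W[...,2]<.14)
for lo,hi in((.6,.64),(.65,.69)):
    q=W[bl&(W[...,0]>lo)&(W[...,0]<hi)&(W[...,1]>-.04)&(W[...,1]<.2)]
    if len(q)>9: print(len(q),np.polyfit(q[:,1],q[:,0],1))
for x in ctrl.find_in('wrist','motor_mid'): print(x)
E
```

```text
t 2.47 pos [0.6478 0.0115 0.2221] slide [-0.0014 -0.0009  0.1211] dr [-0.     0.    -0.003] w 0.08775878026737646
408 [0.64660923 0.01167818 0.13112648] [0.63730785 0.00249924 0.12238904] [0.65597922 0.01890161 0.13422892]
[198.63235294 253.0122549 ]
552 [-0.05610598  0.62492223]
506 [-0.0525016   0.66938302]
{'extent': [245.4, 173.6, 18.3, 37.0], 'p': 0.93}
```

View pics/w1.png

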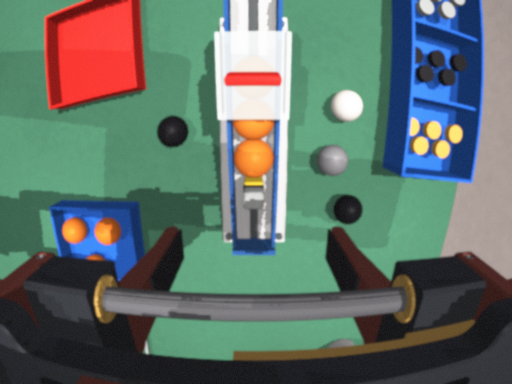

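The wrist view shows the grey can at (253,198), the front ball just uphill at (253,158), the tab at (253,79), and clear space beside the channel. The can measures (0.6467, 0.011) with its top at about 0.132, which matches the description. I'll go down and grip.

>>> servo_tool:
  slide:
    - [-0.001,-0.001,0.035]
    - [-0.001,-0.001,0.07]
    - [-0.001,-0.001,0.1]
    - [-0.001,-0.001,0.115]
    - [-0.001,-0.001,0.121]
    - [-0.001,-0.001,0.121]
    - [-0.001,-0.001,0.121]
  dr:
    - [0,0,0]
    - [0,0,0]
    - [0,0,0]
    - [0,0,0]
    - [0,0,0]
    - [0,0,0]
    - [0,0,0]

```text
t: 3.15
eef_pos: [0.646, 0.0131, 0.1026]
orientation: [0.687, 0.727, 0.0, 0.0]
force: [1.1, -0.7, 0.6]
width: 0.0881
grip_force: 0.0
```

>>> servo_tool:
  slide:
    - [0,0,0]
    - [0,0,0]
    - [0,0,0]
    - [0,0,0]
    - [0,0,0]
    - [0,0,0]
    - [0,0,0]
    - [0,0,0]
    - [0,0,0]
    - [0,0,0]
  dr:
    - [0,0,0]
    - [0,0,0]
    - [0,0,0]
    - [0,0,0]
    - [0,0,0]
    - [0,0,0]
    - [0,0,0]
    - [0,0,0]
    - [0,0,0]
    - [0,0,0]
  fingers: 1
  squeeze: 25

```text
t: 3.98
eef_pos: [0.6459, 0.0122, 0.1016]
orientation: [0.687, 0.726, -0.0, -0.0]
force: [0.3, -0.6, -0.4]
width: 0.0248
grip_force: 0.0
```

>>> servo_tool:
  slide:
    - [0,0,0]
    - [0,0,0]
    - [0,0,0]
    - [0,0,0]
    - [0,0,0]
    - [0,0,0]
  dr:
    - [0,0,0]
    - [0,0,0]
    - [0,0,0]
    - [0,0,0]
    - [0,0,0]
    - [0,0,0]

```text
t: 4.48
eef_pos: [0.6459, 0.0122, 0.1016]
orientation: [0.687, 0.726, -0.0, 0.0]
force: [0.1, 0.1, -0.2]
width: 0.0189
grip_force: 25.0
```

>>> servo_tool:
  slide:
    - [0,0,-0.008]
    - [0,0,-0.02]
    - [0,0,-0.04]
    - [0,0,-0.065]
    - [0,0,-0.09]
    - [0,0,-0.11]
    - [0,0,-0.12]
    - [0,0,-0.12]
  dr:
    - [0,0,0]
    - [0,0,0]
    - [0,0,0]
    - [0,0,0]
    - [0,0,0]
    - [0,0,0]
    - [0,0,0]
    - [0,0,0]

```text
t: 5.15
eef_pos: [0.6475, 0.0121, 0.2254]
orientation: [0.687, 0.726, 0.002, 0.002]
force: [0.3, -0.2, -1.0]
width: 0.0191
grip_force: 25.0
```

```bash
python3 - <<'E'
from h import *
go([.418,.177,.222])
go([.418,.177,.073])
im,d=shot('side','side2'); im2,d2=shot('top','top2')
a=cv2.resize(im[110:310,120:387],(400,300)); b=cv2.resize(im2[70:270,90:357],(400,300))
cv2.imwrite('pics/v2.png',np.hstack([a,b])[:,:,::-1])
E
```

```text
t 5.15 pos [0.6475 0.0121 0.2254] slide [ 0.1773 -0.2201  0.0021] dr [0. 0. 0.] w 0.019122954817130444
t 5.15 pos [0.6475 0.0121 0.2254] slide [ 0.1774 -0.2208  0.1511] dr [0. 0. 0.] w 0.019122954817130444
```

View pics/v2.png

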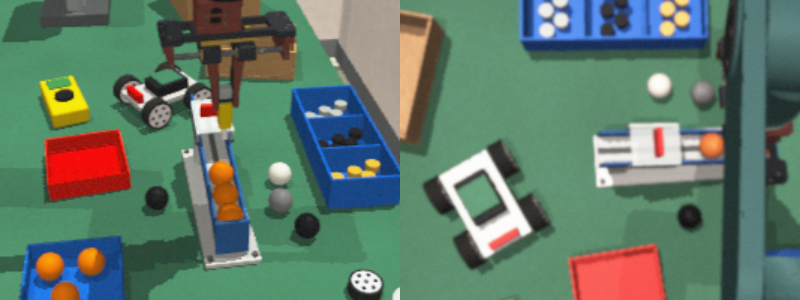

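The balls have rolled down to the stop: in the side panel they are at (222,173), (226,193) and (229,214). The motor hangs from the fingers at (226,112), and the tray is clear.

>>> servo_tool:
  slide:
    - [0.03,-0.03,0.0]
    - [0.177,-0.22,0.0]
    - [0.177,-0.22,0.0]
    - [0.177,-0.22,0.0]
    - [0.177,-0.22,0.0]
    - [0.177,-0.22,0.0]
    - [0.177,-0.22,0.0]
    - [0.177,-0.22,0.0]
    - [0.177,-0.22,0.0]
    - [0.177,-0.22,0.0]
  dr:
    - [0,0,0]
    - [0,0,0]
    - [0,0,0]
    - [0,0,0]
    - [0,0,0]
    - [0,0,0]
    - [0,0,0]
    - [0,0,0]
    - [0,0,0]
    - [0,0,0]

```text
t: 6.08
eef_pos: [0.4167, 0.1766, 0.221]
orientation: [0.687, 0.727, -0.0, 0.0]
force: [1.0, 0.6, -1.3]
width: 0.0187
grip_force: 25.0
```

>>> servo_tool:
  slide:
    - [0,0,0.035]
    - [0,0,0.07]
    - [0,0,0.1]
    - [0,0,0.125]
    - [0,0,0.138]
    - [0,0,0.145]
    - [0,0,0.148]
    - [0,0,0.15]
    - [0,0,0.15]
  dr:
    - [0,0,0]
    - [0,0,0]
    - [0,0,0]
    - [0,0,0]
    - [0,0,0]
    - [0,0,0]
    - [0,0,0]
    - [0,0,0]
    - [0,0,0]

```text
t: 6.83
eef_pos: [0.4175, 0.1767, 0.0719]
orientation: [0.688, 0.726, 0.0, 0.0]
force: [1.0, 0.1, -0.8]
width: 0.0188
grip_force: 25.0
```

>>> servo_tool:
  slide:
    - [0,0,0.003]
    - [0,0,0.005]
    - [0,0,0.006]
    - [0,0,0.006]
  dr:
    - [0,0,0]
    - [0,0,0]
    - [0,0,0]
    - [0,0,0]

```text
t: 7.17
eef_pos: [0.4166, 0.1769, 0.0658]
orientation: [0.687, 0.726, 0.0, 0.0]
force: [-0.8, -0.6, -1.3]
width: 0.0188
grip_force: 25.0
```

>>> servo_tool:
  slide:
    - [0,0,0]
    - [0,0,0]
    - [0,0,0]
    - [0,0,0]
    - [0,0,0]
    - [0,0,0]
    - [0,0,0]
    - [0,0,0]
    - [0,0,0]
    - [0,0,0]
  dr:
    - [0,0,0]
    - [0,0,0]
    - [0,0,0]
    - [0,0,0]
    - [0,0,0]
    - [0,0,0]
    - [0,0,0]
    - [0,0,0]
    - [0,0,0]
    - [0,0,0]
  fingers: 0

```text
t: 8.0
eef_pos: [0.4165, 0.1768, 0.0656]
orientation: [0.687, 0.726, -0.0, -0.0]
force: [-0.1, 0.3, -0.7]
width: 0.0822
grip_force: 0.0
```

>>> servo_tool:
  slide:
    - [0,0,-0.02]
    - [0,0,-0.06]
    - [0,0,-0.1]
    - [0,0,-0.14]
    - [0,0,-0.17]
    - [0,0,-0.17]
  dr:
    - [0,0,0]
    - [0,0,0]
    - [0,0,0]
    - [0,0,0]
    - [0,0,0]
    - [0,0,0]
  fingers: 0

```text
t: 8.5
eef_pos: [0.4204, 0.1779, 0.2418]
orientation: [0.687, 0.726, 0.005, 0.003]
force: [1.7, -0.2, 0.7]
width: 0.0876
grip_force: 0.0
```

```bash
python3 - <<'E'
from h import *
im,d=shot('wrist','w3'); im2,d2=shot('side','side3')
s=im2[110:310,120:387]
cv2.imwrite('pics/v3.png',np.hstack([cv2.resize(im,(400,300)),cv2.resize(s,(400,300))])[:,:,::-1])
P=cloud('side',d2); h=cv2.cvtColor(im2,cv2.COLOR_RGB2HSV); m=((h[...,0]<6)|(h[...,0]>174))&(h[...,1]>150)&(P[...,2]>.12)&(P[...,2]<.2)&(abs(P[...,0]-.64)<.05)&(d2>0)
Q=P[m]; print(len(Q),np.median(Q,0),np.percentile(Q,2,0),np.percentile(Q,98,0)); go([.6357,.20,.23],(.9985,.054))
E
```

```text
132 [0.64118653 0.11032379 0.15497075] [0.62377603 0.10559953 0.14045631] [0.66084574 0.1159062  0.16542168]
t 8.6 pos [0.4173 0.1771 0.2368] slide [0.0109 0.2193 0.0075] dr [ 0.003 -0.001  0.001] w 0.08772512815095701
```

View pics/v3.png

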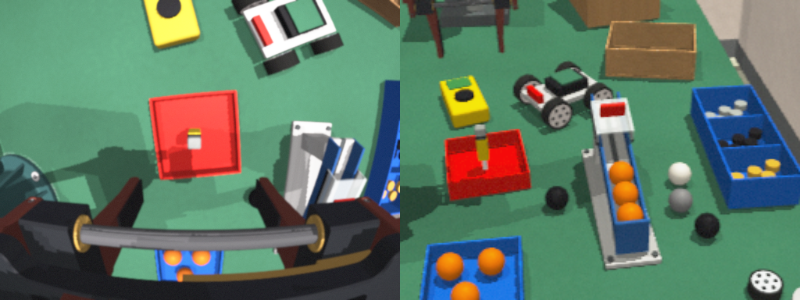

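The motor stands in the red tray (left panel (195,140), right panel (482,150)). The three balls rest at the stop, and the tab is still uphill at about (0.641, 0.114, 0.154). Next I'll go uphill of the tab with the fingers closed.

```bash
python3 -c "
from h import *
go([.6395,.147,.228],(.9985,.054))"
```

```text
t 8.6 pos [0.4173 0.1771 0.2368] slide [-0.0422  0.2202  0.0094] dr [ 0.003 -0.001  0.001] w 0.08772512815095701
```

>>> servo_tool:
  slide:
    - [-0.042,0.22,0.007]
    - [-0.042,0.22,0.007]
    - [-0.042,0.22,0.007]
    - [-0.042,0.22,0.007]
    - [-0.042,0.22,0.007]
    - [-0.042,0.22,0.007]
    - [-0.042,0.22,0.007]
    - [-0.042,0.22,0.007]
    - [-0.042,0.22,0.007]
    - [-0.042,0.22,0.007]
  dr:
    - [0,0,0]
    - [0,0,0]
    - [0,0,0]
    - [0,0,0]
    - [0,0,0]
    - [0,0,0]
    - [0,0,0]
    - [0,0,0]
    - [0,0,0]
    - [0,0,0]
  fingers: 1

```text
t: 9.43
eef_pos: [0.6363, 0.1473, 0.2278]
orientation: [0.687, 0.727, -0.001, -0.001]
force: [-0.2, 0.1, 0.5]
width: 0.0247
grip_force: 0.0
```

```bash
python3 - <<'E'
from h import *
go([.6395,.145,.155],(.9985,.054))
s=ctrl.read_state(); im,d=shot('wrist','w4'); p=ctrl.camera_params('wrist')
v,u=np.indices(d.shape); a=(u-p['cx'])/p['fx']; b=(v-p['cy'])/p['fy']; r=np.hypot(a,b)+1e-9
t=np.tan(np.minimum(r,1.4)); P=np.stack([a/r*t*d,b/r*t*d,d],-1)
E=np.array(p['tool_from_camera']); T=P@E[:3,:3].T+E[:3,3]; W=R.from_quat(s['orientation']).apply(T.reshape(-1,3)).reshape(T.shape)+s['eef_pos']
h=cv2.cvtColor(im,cv2.COLOR_RGB2HSV); m=((h[...,0]<6)|(h[...,0]>174))&(h[...,1]>150)&(d>0)&(abs(W[...,0]-.64)<.04)&(abs(W[...,1]-.11)<.05)&(W[...,2]<.19)
Q=W[m]; print(len(Q),np.median(Q,0),np.percentile(Q,2,0),np.percentile(Q,98,0))
for y in (.14,.15): 
  k=(abs(W[...,1]-y)<.003)&(abs(W[...,0]-.63)<.02)&(d>0)&(W[...,2]<.19); print(y,k.sum(),np.percentile(W[k][:,2],[5,50,95]) if k.any() else 0)
E
```

```text
t 9.43 pos [0.6363 0.1473 0.2278] slide [-0.0025  0.0032  0.0728] dr [-0.003  0.     0.002] w 0.024684220598598025
846 [0.63841475 0.11643065 0.16047177] [0.62146856 0.10997063 0.1461222 ] [0.65518759 0.12006313 0.16733724]
0.14 386 [0.0953667  0.14708641 0.14867818]
0.15 540 [0.09772945 0.14917086 0.15099986]
```

>>> servo_tool:
  slide:
    - [-0.001,0.002,0.02]
    - [-0.001,0.002,0.04]
    - [-0.001,0.002,0.056]
    - [-0.001,0.002,0.066]
    - [-0.001,0.002,0.071]
    - [-0.001,0.002,0.071]
    - [-0.001,0.002,0.071]
  dr:
    - [0,0,0]
    - [0,0,0]
    - [0,0,0]
    - [0,0,0]
    - [0,0,0]
    - [0,0,0]
    - [0,0,0]

```text
t: 10.07
eef_pos: [0.6406, 0.1463, 0.1583]
orientation: [0.687, 0.726, 0.0, 0.0]
force: [-0.2, -0.1, 0.6]
width: 0.0002
grip_force: 0.0
```

```bash
python3 - <<'E'
from h import *
s=ctrl.read_state();print(s['force'],s['width'])
u=np.array([.054,-.9985,-.27])
p=s['eef_pos']; go(p+u*.02); go(p+u*.1)
E
```

```text
[-0.15772717 -0.06805735  0.58910316] 0.0001542450711201219
t 10.07 pos [0.6406 0.1463 0.1583] slide [-0.02   -0.      0.0054] dr [0. 0. 0.] w 0.0001542450711201219
t 10.07 pos [0.6406 0.1463 0.1583] slide [-0.1    -0.0001  0.027 ] dr [0. 0. 0.] w 0.0001542450711201219
```

>>> servo_tool:
  slide:
    - [-0.006,0,0.003]
    - [-0.012,0,0.005]
    - [-0.018,0,0.006]
    - [-0.026,0,0.008]
    - [-0.036,0,0.011]
    - [-0.046,0,0.0135]
    - [-0.056,0,0.016]
    - [-0.066,0,0.019]
    - [-0.076,0,0.0215]
    - [-0.086,0,0.024]
  dr:
    - [0,0,0]
    - [0,0,0]
    - [0,0,0]
    - [0,0,0]
    - [0,0,0]
    - [0,0,0]
    - [0,0,0]
    - [0,0,0]
    - [0,0,0]
    - [0,0,0]

```text
t: 10.9
eef_pos: [0.6455, 0.0591, 0.1334]
orientation: [0.688, 0.726, 0.0, 0.0]
force: [0.5, 2.1, -0.1]
width: 0.0004
grip_force: 1.0
```

>>> servo_tool:
  slide:
    - [-0.005,0,0.0015]
    - [-0.01,0,0.0027]
    - [-0.014,0,0.0038]
    - [-0.018,0,0.005]
    - [-0.021,0,0.0057]
    - [-0.024,0,0.0065]
    - [-0.026,0,0.007]
    - [-0.026,0,0.007]
  dr:
    - [0,0,0]
    - [0,0,0]
    - [0,0,0]
    - [0,0,0]
    - [0,0,0]
    - [0,0,0]
    - [0,0,0]
    - [0,0,0]

```text
t: 11.57
eef_pos: [0.6466, 0.034, 0.1265]
orientation: [0.687, 0.726, -0.0, 0.0]
force: [0.4, 0.7, 0.0]
width: 0.0004
grip_force: 0.2
```

>>> servo_tool:
  slide:
    - [-0.001,0,0.0003]
    - [-0.002,0,0.0006]
    - [-0.003,0,0.0008]
    - [-0.004,0,0.0011]
    - [-0.004,0,0.0011]
  dr:
    - [0,0,0]
    - [0,0,0]
    - [0,0,0]
    - [0,0,0]
    - [0,0,0]

```text
t: 11.98
eef_pos: [0.6468, 0.0302, 0.1255]
orientation: [0.687, 0.726, -0.0, -0.0]
force: [0.5, 1.1, 0.9]
width: 0.0003
grip_force: 0.7
```

>>> servo_tool:
  slide:
    - [-0.001,0,0.0003]
    - [-0.002,0,0.0006]
    - [-0.003,0,0.0008]
    - [-0.004,0,0.0011]
    - [-0.004,0,0.0011]
  dr:
    - [0,0,0]
    - [0,0,0]
    - [0,0,0]
    - [0,0,0]
    - [0,0,0]

```text
t: 12.4
eef_pos: [0.647, 0.026, 0.1243]
orientation: [0.687, 0.726, -0.0, -0.0]
force: [-0.2, 1.7, -0.0]
width: 0.0006
grip_force: 0.6
```

>>> servo_tool:
  slide:
    - [-0.001,0,0.0003]
    - [-0.002,0,0.0006]
    - [-0.003,0,0.0008]
    - [-0.003,0,0.0008]
  dr:
    - [0,0,0]
    - [0,0,0]
    - [0,0,0]
    - [0,0,0]

```text
t: 12.73
eef_pos: [0.6472, 0.0231, 0.1236]
orientation: [0.687, 0.726, -0.0, -0.0]
force: [-0.8, 1.0, 0.6]
width: 0.0006
grip_force: 0.6
```

>>> servo_tool:
  slide:
    - [-0.001,0,0.0003]
    - [-0.002,0,0.0006]
    - [-0.003,0,0.0008]
    - [-0.003,0,0.0008]
  dr:
    - [0,0,0]
    - [0,0,0]
    - [0,0,0]
    - [0,0,0]

```text
t: 13.07
eef_pos: [0.6474, 0.0201, 0.1227]
orientation: [0.687, 0.726, -0.0, -0.0]
force: [-0.2, 1.2, 1.3]
width: 0.0004
grip_force: 0.6
```

>>> servo_tool:
  slide:
    - [-0.001,0,0.0003]
    - [-0.002,0,0.0006]
    - [-0.002,0,0.0006]
  dr:
    - [0,0,0]
    - [0,0,0]
    - [0,0,0]

```text
t: 13.32
eef_pos: [0.6475, 0.0181, 0.1222]
orientation: [0.687, 0.726, -0.0, -0.0]
force: [-0.1, 1.1, 1.0]
width: 0.0004
grip_force: 0.6
```

```bash
python3 - <<'E'
from h import *
im2,d2=shot('side','side5')
s=im2[150:290,200:387]
cv2.imwrite('pics/v5.png',cv2.resize(s,(800,600))[:,:,::-1])
P=cloud('side',d2); h=cv2.cvtColor(im2,cv2.COLOR_RGB2HSV); m=((h[...,0]<6)|(h[...,0]>174))&(h[...,1]>150)&(P[...,2]>.08)&(P[...,2]<.2)&(abs(P[...,0]-.64)<.05)&(d2>0)
Q=P[m]; print(len(Q),np.median(Q,0),np.percentile(Q,2,0),np.percentile(Q,98,0))
E
```

```text
150 [ 0.64789112 -0.00260513  0.12613943] [ 0.628665   -0.0063658   0.11028499] [0.66685833 0.00195846 0.13547704]
```

View pics/v5.png

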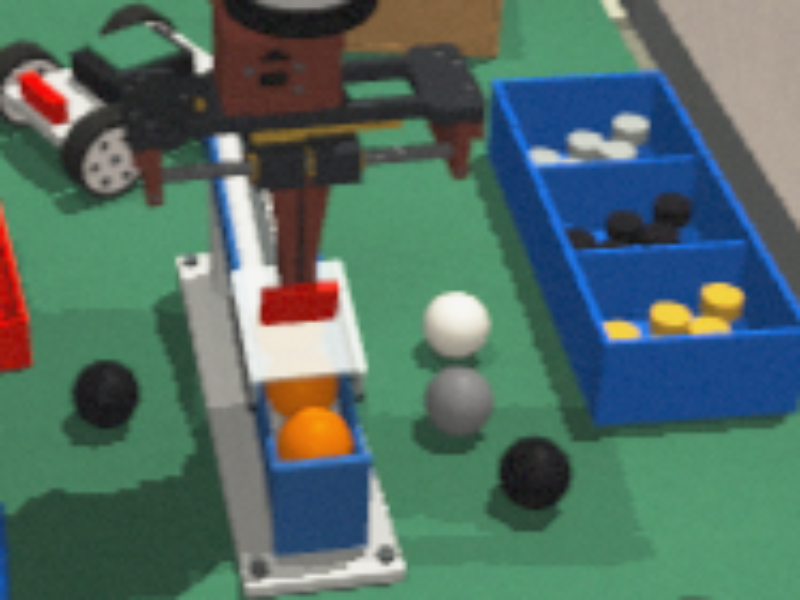

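The finger is on the tab (300,300) and the cover has moved with it, about 0.117 m so far. It hasn't reached its stop yet, so I'll keep pushing.

>>> servo_tool:
  slide:
    - [-0.001,0,0.0003]
    - [-0.002,0,0.0006]
    - [-0.003,0,0.0008]
    - [-0.003,0,0.0008]
  dr:
    - [0,0,0]
    - [0,0,0]
    - [0,0,0]
    - [0,0,0]

```text
t: 13.7
eef_pos: [0.6477, 0.0151, 0.1214]
orientation: [0.687, 0.726, -0.0, -0.0]
force: [-0.3, 1.9, 0.9]
width: 0.0006
grip_force: 0.6
```

>>> servo_tool:
  slide:
    - [-0.001,0,0.0003]
    - [-0.002,0,0.0006]
    - [-0.003,0,0.0008]
    - [-0.003,0,0.0008]
  dr:
    - [0,0,0]
    - [0,0,0]
    - [0,0,0]
    - [0,0,0]

```text
t: 14.03
eef_pos: [0.6478, 0.0135, 0.1209]
orientation: [0.688, 0.726, 0.001, -0.001]
force: [-1.3, 6.4, 4.1]
width: 0.0005
grip_force: 3.3
```

>>> servo_tool:
  slide:
    - [-0.001,0,0.0003]
    - [-0.0015,0,0.0004]
    - [-0.0015,0,0.0004]
    - [-0.0015,0,0.0004]
  dr:
    - [0,0,0]
    - [0,0,0]
    - [0,0,0]
    - [0,0,0]

```text
t: 14.37
eef_pos: [0.6478, 0.0133, 0.1209]
orientation: [0.687, 0.726, 0.001, -0.001]
force: [-2.4, 10.1, 6.1]
width: 0.0003
grip_force: 5.5
```

The force climbed to 10 N with no further travel, so the cover is against its stop. I'll back off uphill, go up, and check.

>>> servo_tool:
  slide:
    - [0.004,0,-0.001]
    - [0.012,0,-0.006]
    - [0.018,0,-0.02]
    - [0.02,0,-0.05]
    - [0.02,0,-0.085]
    - [0.02,0,-0.12]
    - [0.02,0,-0.13]
    - [0.02,0,-0.13]
  dr:
    - [0,0,0]
    - [0,0,0]
    - [0,0,0]
    - [0,0,0]
    - [0,0,0]
    - [0,0,0]
    - [0,0,0]
    - [0,0,0]

```text
t: 15.03
eef_pos: [0.6495, 0.0306, 0.2545]
orientation: [0.687, 0.726, 0.002, 0.003]
force: [0.6, 0.0, -0.3]
width: 0.0003
grip_force: 0.0
```

```bash
python3 - <<'E'
from h import *
im2,d2=shot('side','side6'); im,d=shot('wrist','w6')
s=im2[110:310,120:387]
cv2.imwrite('pics/v6.png',np.hstack([cv2.resize(im,(400,300)),cv2.resize(s,(400,300))])[:,:,::-1])
P=cloud('side',d2); h=cv2.cvtColor(im2,cv2.COLOR_RGB2HSV); m=((h[...,0]<6)|(h[...,0]>174))&(h[...,1]>150)&(P[...,2]>.08)&(P[...,2]<.2)&(abs(P[...,0]-.64)<.05)&(d2>0)
Q=P[m]; print(len(Q),np.median(Q,0))
E
```

```text
141 [ 0.64810256 -0.00651613  0.12368484]
```

View pics/v6.png

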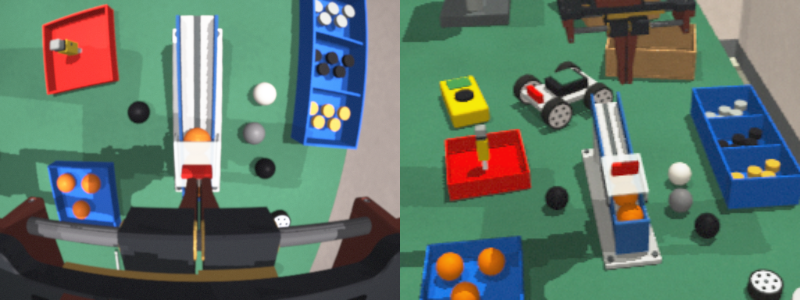

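The cover is shut with its tab at (625,168). All three balls lie at the stop, the motor stands in the red tray (482,150), and the rover hasn't moved. Handing in.

```bash
python3 -c "
from station import ctrl
print(ctrl.close_job())"
```

```text
the job is handed in; nothing more can be done
None
```

I lifted the motor out and left it standing in the red tray; the three balls rolled down to the stop, the cover is pushed shut against its own stop, and the rover was not touched. I handed the job in at about 15 s of the 51 s allowed.

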